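# Set the polariscope ring to its set-point tab and trigger the reading

## Robot

A 6-joint arm with a two-finger parallel gripper is mounted at the origin on the work surface. World frame = base frame: x ahead of the robot, y to its left, z up, the work surface at z = 0. Lengths are in m, angles in degrees, forces in N, time in s.
With the tool pointing down it reaches from about 0.3 to 0.75 m from the base axis. Payload 8.5 kg.
Tool frame: the origin (TCP) lies at the very end of the fingers, on their centre line; the grasp point (between the pads) lies 19 mm behind it; z points along the fingers, y is the line along which they close (so a half turn about z gives the same grasp; the last joint's range is limited). The gripper opens to 85 mm and grips with 20 to 120 N. Pads are 22 mm wide; open, the fingers measure 114 mm over their backs; the gripper's body (76 mm by 85 mm) begins 54 mm behind the grasp point. The pads swing forward as they close: fully open they stand 13 mm farther back than shut.
Start: joints at [54.127, 21.807, 74.336, -0, 83.858, -12.336], TCP at [0.22, 0.504, 0.197] pointing down, gripper open.
Joint ranges: [-178.18, 178.18], [-50.72, 133.34], [12.68, 142.11], [-81.47, 261.47], [9.98, 163.14], [-165.26, 165.26]. Speed limits (degrees/s): [136.94, 136.94, 180, 180, 180, 180].

## Interface

Orientations are given as a 3x3 rotation matrix whose columns are the frame's x, y, z axes.
In Python, from rig import env gives the robot as it stands.
- The arm moves only by the tool move_arm, never from a script. Its argument "plan" is a list of rows, each a list of 7 numbers: the turn, a rotation vector about the tool's x, y, z in degrees, then the shift along the tool's x, y, z in cm, then the gripper command: -1 is shut, 1 is fully open, values between are in proportion. In form: [[ax, ay, az, tx, ty, tz, jaw], ...]. A call has 1 to 5 rows; each row is the pose to reach, as a shift and turn from the pose commanded when the call began, along the tool's axes at that moment; what a row does not reach only later rows make up. A row lasts 1/10 s, in which the tool goes at most 50 mm and 8.59 degrees, less where a joint would pass 70% of its speed; a pose out of reach is approached as far as the arm can. A call with a gripper value outside its range is refused whole. The fingers move at their own pace and stop on an object; "squeeze" is the grip in N (left out, the last holds). Time passes only in rows, so rows that repeat a pose let the fingers close. It gives the time, the measured TCP pose, the force, the opening and the grip force at its end, in the units of the state.
- env.observe(): the state, without advancing time (a new reading comes with each control period).
- env.get_image(name): name is "scene" or "top"; returns a dict with "color" (420x560x3 uint8, red, green, blue), "fov_y" (degrees; the focal length in pixels is half the picture's height over the tangent of half this angle, whatever the lens; pixels are square), "cx", "cy" (the principal point, pixels), "distortion" ([k1, k2, p1, p2, k3] as OpenCV has them; the pictures are not rectified), "R" (3x3) and "t" (3): a world point X has camera coordinates R X + t. Camera axes: x right, y down, z forward; pixel columns grow to the right and rows downward; lengths in m; the calibration is good to about 2 mm. A picture is of the moment at which its call begins. There is no depth.
- env.close_job(): hands the job in; it is judged then, once.
Trained networks look in a picture, given as the dict that the camera call returned (one of the last four; its "shot" number tells which), for a name from the list of things; names that differ only in an ending like _2 or _b are one class to them, and where a whole thing is asked for, a point or a joint stands for the part that bears it (a point fixed in the world has none). Each returns a list of dicts, best first, with "conf" (0 to 1); they miss things now and then, are a little off and sometimes report something else, mostly with a low value. They report only what shows in the picture. A call takes as long as a camera call. They do not tell look-alikes from the thing itself.
- env.outline_of(target, picture): "mask" (420x560 bool, what is visible of it) and "bbox" ([centre column, centre row, width, height] in pixels, round what is visible of it).
- env.tip_of(target, picture): "pixel" ([column, row] in pixels: a listed point, or the origin of a listed thing).
The state is a dict: "time_s": time; "q": joint angles; "qvel": joint speeds; "joint_efforts": joint torques, N m; "position": TCP position; "tool_rot": TCP orientation; "ft_force": force on the tool from outside, world axes, zero at the start; "wrist_torque": the same for the moment, N m; "grip_width": finger opening in m; "gripper_force": force on a finger pad.
Only numpy, scipy, OpenCV 4.12 (cv2) and the standard library are available. Lean on these libraries where they do the work, as an engineer would, in place of code of your own. Each camera call takes 0.05 s, during which the arm holds its last target. There are 200 camera calls.

## Task

With a fingertip, gently push the upright post of the polariscope's ring lever around its arc until it stands squarely over the aluminium set-point tab on the scale, leaving the tab where it is. Then press the button on the little box all the way down to take the reading, let it come up again, and move clear. Do not pinch or lift anything, and leave the sample cup on the window and the other labware where they stand.

Things in the scene. Friction and masses are not known exactly. Their poses are not given: they have to be found in the camera images.
- stage: Fixed polariscope: grey drum 190 mm in diameter, 50 mm high, with a white box 46 mm high on its -x side. Origin: drum axis at bench level; z up. On it a dark knurled ring (132 mm outside, 84 inside, top at 62 mm height) turns about the drum's axis, around a fixed white window (top at 56 mm) that carries the sample cup. Black scale marks every 5 degrees on the +x side of the rim.
- ring (a joint): Turn of the ring and lever about the drum's axis, rad: 0 when the lever points along the stage's +x, growing counter-clockwise from above; stops at -1.35 and 1.35. It stays where it is left: about 2.5 N at the post turns it. At the start the lever is clockwise (lower value) of the tab by at least 0.5 rad.
- lever_post (a point): Centre of the top end (104 mm above the bench) of the upright steel post at the lever's end: 12 mm in diameter, 112 mm from the drum's axis. The lever is a flat steel bar 8 mm wide from the ring to the post, underside at 62 mm and top at 68 mm above the bench; the post stands free above it.
- index (a joint): Angle of the set-point tab about the drum's axis, rad, with the same zero and sense as ring; when the two are equal the post is exactly over the tab. It is stiff (about 13 N to shift) and is not to be moved.
- index_tab (a point): Point on the upper face (55 mm above the bench) of the set-point tab, on its centre line, 112 mm from the drum's axis: right below the post when the ring is set. The tab is an aluminium clip 18 mm wide, 4 mm thick, reaching out from the drum's rim to 122 mm from the axis. The lever passes 7 mm above it.
- sample: Small glass sample cup, 42 mm in diameter and 42 mm high, loose, standing on the window in the middle of the ring (its top about 98 mm above the bench). Origin: centre of its underside. Not to be moved.
- console: Grey box fixed to the bench, 80 x 60 x 30 mm (x, y, z), with one round push button on top. Origin: centre of its underside.
- read_top (a point): Centre of the top face of the box's push button, a white disc 28 mm in diameter in a black collar 44 mm in diameter; 52 mm above the bench when up; pressed straight down.
- read (a joint): Travel of the push button, m: 0 when up, 0.006 when fully down, where its spring pushes back with 5 N; it springs back when let go.
- amber: Bystander: brown jar with a black cap and white label, 70 mm in diameter, 120 mm high, loose. Origin: centre of its underside.
- beaker: Bystander: clear plastic beaker, 80 mm in diameter, 85 mm high, loose. Origin: centre of its underside.
- stopper: Bystander: grey plastic stopper, flange 44 mm in diameter, 36 mm high, loose. Origin: centre of its underside.
Mind the look-alikes: they are no part of the job. Of the things that look like the console, the smallest one is meant.

How it is judged (in metres and radians):
On the way, in this order (a step that is already met when the one before it is completed fails the run):
1. the lever's post rests over the set-point tab (within 5.5 mm) with the ring still (horizontal distance between lever_post and index_tab below 0.0055 m and velocity of joint ring between -0.05 and 0.05 rad/s), for 0.3 s.
2. the button is pressed down with the ring still set (horizontal distance between lever_post and index_tab below 0.0055 m and value of joint read above 0.0045 m), for 0.05 s.
At the end, for the whole second after the job is handed in: The ring is at rest with the post's centre within 5.5 mm of the tab's centre line point, the button has been pressed (over 4.5 mm) after that and is up again, the sample cup stands upright within 12 mm of where it was, and the other labware within 20 mm (all of step 1 and value of joint read below 0.0015 m and distance of sample from where it was at the start of the episode below 0.012 m and angle between sample's own z axis and vertical below 0.1 rad and distance of each of amber, beaker, stopper from where it was at the start of the episode below 0.02 m); the robot touches nothing.
It fails at once if the set-point tab is shifted by more than 5 mm (distance of index_tab from where it was at the start of the episode above 0.005 m).
It fails at once if the sample cup is lifted, shoved more than 12 mm or tipped (distance of sample from where it was at the start of the episode above 0.012 m or angle between sample's own z axis and vertical above 0.2 rad).
It fails at once if other labware is lifted, carried or shoved more than 20 mm (distance of any of amber, beaker, stopper from where it was at the start of the episode above 0.02 m).
It fails at once if the fingers press on the polariscope or its lever with more than 30 N (contact force between the fingers and stage above 30 N).
It also fails if it takes over 64 s, if anything falls off the work surface, if the arm or the gripper's body presses on something with over 40 N, if the wrist force passes 120 N, or if a joint passes its speed limit or range.

## Working session

There is one attempt and no reset: what is moved stays moved. The work goes in short steps, Python scripts to look and compute and a tool call to move; the robot and the scene stay as the last step left them, time stands still between calls to the robot, and variables do not carry over. Pictures are saved under pics/ and viewed, at most 10 in all, crops included, and the job is handed in when it is done.

Besides the shell and the picture viewer there is one more tool, called after "Emit:" as name(argument=value, ...), one argument or row to a line, values as JSON. move_arm: Moves the arm, as the interface text tells. Its arguments: {"type":"object","properties":{"plan":{"type":"array"},"squeeze":{"type":"number"}},"required":["plan"]}

```bash
mkdir -p pics
cat > h.py <<'E'
import numpy as np, cv2
from rig import env
def K(p):
    f=p["color"].shape[0]/2/np.tan(np.radians(p["fov_y"])/2)
    return np.array([[f,0,p["cx"]],[0,f,p["cy"]],[0,0,1.]])
def ray(p,uv):
    n=cv2.undistortPoints(np.array([[uv]],float),K(p),np.array(p["distortion"],float))[0,0]
    R=np.array(p["R"]);t=np.array(p["t"])
    return -R.T@t, R.T@np.array([n[0],n[1],1])
def atz(p,uv,z):
    c,d=ray(p,uv); return c+d*(z-c[2])/d[2]
def tri(l):
    A=np.zeros((3,3));b=np.zeros(3)
    for p,uv in l:
        c,d=ray(p,uv);d=d/np.linalg.norm(d);M=np.eye(3)-np.outer(d,d);A+=M;b+=M@c
    return np.linalg.solve(A,b)
def proj(p,X):
    r,_=cv2.Rodrigues(np.array(p["R"],float))
    return cv2.projectPoints(np.array([X],float),r,np.array(p["t"],float),K(p),np.array(p["distortion"],float))[0][0,0]
E
cat > a.py <<'E'
from h import *
np.set_printoptions(precision=4,suppress=True)
P={n:env.get_image(n) for n in("scene","top")}
for n,p in P.items():
    cv2.imwrite(f"pics/{n}0.png",p["color"][:,:,::-1]); print(n,"cam",-np.array(p["R"]).T@np.array(p["t"]))
Z=dict(stage=0,lever_post=.104,index_tab=.055,sample=.056,console=0,read_top=.052,amber=0,beaker=0,stopper=0)
for t,z in Z.items():
    for n,p in P.items():
        for d in env.tip_of(t,p)[:4]:
            if d["conf"]>.15: print(t,n,round(d["conf"],2),np.round(d["pixel"],1),atz(p,d["pixel"],z))
print(env.observe()["tool_rot"])
E
python3 a.py
```

```text
scene cam [ 1.1979 -0.0049  0.8778]
top cam [0.4804 0.004  1.1868]
stage scene 0.62 [277.4 233.6] [ 0.5693 -0.0009  0.    ]
stage top 0.76 [280.9 224.9] [ 0.5675 -0.0014  0.    ]
lever_post scene 0.59 [237.1 220.6] [ 0.6079 -0.1018  0.104 ]
lever_post top 0.73 [279.  220.7] [0.57   0.0035 0.104 ]
lever_post top 0.58 [324.2 206.4] [ 0.6034 -0.1056  0.104 ]
index_tab scene 0.72 [274.5 233. ] [ 0.607  -0.0086  0.055 ]
index_tab scene 0.62 [291.  255.6] [0.6741 0.0338 0.055 ]
index_tab scene 0.23 [180.3 225.7] [ 0.5928 -0.2547  0.055 ]
index_tab top 0.57 [264.5 178.9] [0.6805 0.0391 0.055 ]
sample scene 0.58 [279. 220.] [0.5653 0.0021 0.056 ]
sample top 0.61 [280.6 220.9] [ 0.5734 -0.0005  0.056 ]
console scene 0.98 [128.4 198.2] [ 0.4575 -0.4434  0.    ]
console scene 0.94 [198.  193.8] [ 0.4331 -0.2392  0.    ]
console scene 0.78 [177.5 239.3] [ 0.5984 -0.2711  0.    ]
console top 0.96 [445.6 266.3] [ 0.4525 -0.4362  0.    ]
console top 0.73 [378.1 213.8] [ 0.594  -0.2588  0.    ]
console top 0.73 [369.8 277.2] [ 0.4281 -0.232   0.    ]
read_top scene 0.56 [122.3 180.7] [ 0.4359 -0.4526  0.052 ]
read_top scene 0.43 [415.8 215.5] [0.5332 0.3724 0.052 ]
read_top scene 0.42 [195.4 175.6] [ 0.4087 -0.2433  0.052 ]
read_top scene 0.4 [177.  226.2] [ 0.5925 -0.264   0.052 ]
read_top top 0.68 [381.1 272.9] [ 0.4406 -0.2505  0.052 ]
read_top top 0.64 [276.9 221.8] [0.5716 0.0088 0.052 ]
read_top top 0.42 [384.  212.4] [ 0.5925 -0.2625  0.052 ]
amber scene 0.73 [414.9 213.9] [0.4855 0.3946 0.    ]
amber top 0.64 [129.6 258.6] [0.4817 0.3993 0.    ]
beaker scene 0.66 [417.  260.2] [0.6428 0.37   0.    ]
beaker top 0.96 [142.6 200.6] [0.6358 0.367  0.    ]
stopper scene 0.67 [171.5 268.4] [ 0.6895 -0.2707  0.    ]
stopper scene 0.31 [418.8 214.9] [0.4888 0.4054 0.    ]
stopper top 0.6 [380.5 173.6] [ 0.7019 -0.2691  0.    ]
[[-0.9168  0.3994  0.    ]
 [ 0.3994  0.9168  0.    ]
 [-0.      0.     -1.    ]]
```

View pics/scene0.png

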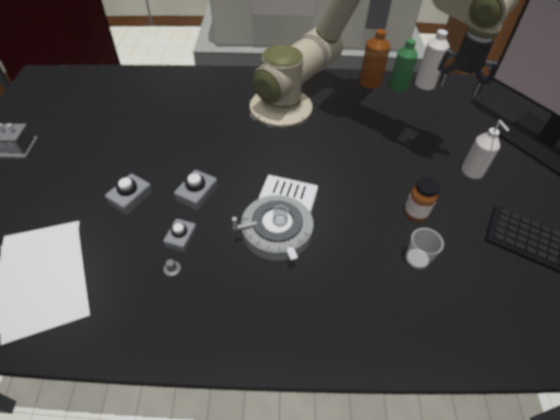

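View pics/top0.png

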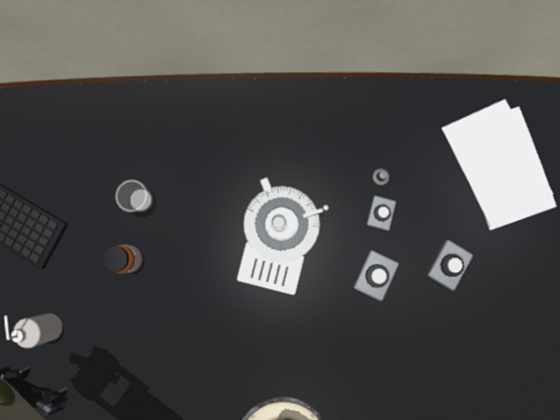

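Three console look-alikes: scene (128,193), (197,187), (180,233) = top (451,265), (377,275), (382,212). The last looks smallest. I'll confirm that with an enlarged crop.

```bash
cat > b.py <<'E'
from h import *
np.set_printoptions(precision=4,suppress=True)
s=env.get_image("scene");t=env.get_image("top")
a=cv2.resize(s["color"][160:290,105:325],None,fx=3.6,fy=3.6,interpolation=cv2.INTER_CUBIC)[:,:,::-1]
cv2.imwrite("pics/c1.png",a)
b=cv2.resize(t["color"][160:310,230:430],None,fx=4,fy=4,interpolation=cv2.INTER_CUBIC)[:,:,::-1]
cv2.imwrite("pics/c2.png",b)
for n,p in(("s",s),("t",t)):
    for d in env.outline_of("console",p):
        print(n,d["conf"],d["bbox"],d["mask"].sum())
    for w in("stage","ring","index","sample","lever_post"):
        for d in env.outline_of(w,p)[:2]: print(n,w,d["conf"],d["bbox"])
E
python3 b.py
```

```text
s 0.83 [179.8, 234.0, 34.8, 30.4] 679
s 0.81 [197.2, 189.5, 43.4, 36.2] 1055
s 0.72 [278.4, 215.3, 18.7, 22.5] 284
s 0.61 [128.4, 195.1, 47.1, 38.9] 1104
s 0.34 [275.7, 216.5, 91.4, 84.4] 4642
s 0.25 [425.8, 246.7, 37.2, 37.7] 1127
s stage 0.7 [275.4, 216.3, 83.3, 84.4]
s ring 0.91 [268.1, 220.3, 68.0, 41.7]
s ring 0.5 [277.5, 217.1, 18.4, 19.4]
s index 0.64 [292.4, 252.4, 6.5, 13.4]
s index 0.63 [177.9, 235.8, 32.7, 33.3]
s sample 0.48 [279.8, 216.2, 19.1, 20.7]
s lever_post 0.59 [265.4, 221.6, 70.8, 39.6]
t 0.92 [449.0, 265.1, 51.7, 50.2] 1436
t 0.88 [373.0, 277.6, 46.4, 50.8] 1460
t 0.84 [382.2, 210.9, 30.7, 35.5] 713
t 0.73 [282.6, 237.2, 88.1, 115.9] 6243
t stage 0.92 [285.2, 238.7, 89.0, 122.2]
t ring 0.56 [293.9, 224.1, 73.5, 49.9]
t sample 0.46 [279.4, 220.9, 14.7, 13.5]
t lever_post 0.8 [291.8, 222.3, 70.8, 50.2]
t lever_post 0.18 [282.2, 236.8, 87.9, 119.0]
```

View pics/c1.png

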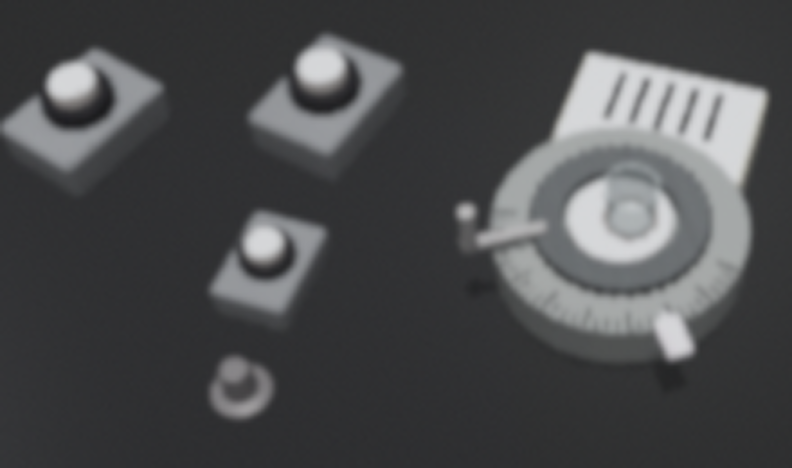

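View pics/c2.png

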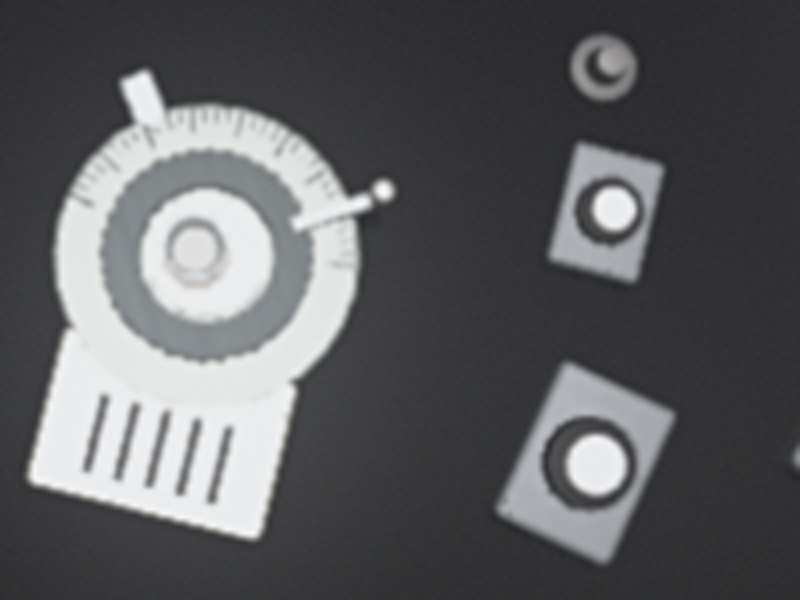

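```bash
cat > c.py <<'E'
from h import *
np.set_printoptions(precision=4,suppress=True)
s=env.get_image("scene");t=env.get_image("top")
S=lambda u,v:((u+.5)/3.6-.5+105,(v+.5)/3.6-.5+160)
T=lambda u,v:((u+.5)/4-.5+230,(v+.5)/4-.5+160)
print("post tri",tri([(s,S(466,211)),(t,T(383,190))]),atz(s,S(466,211),.104),atz(t,T(383,190),.104))
print("btn tri",tri([(s,S(265,240)),(t,T(614,208))]),atz(s,S(265,240),.052),atz(t,T(614,208),.052))
# drum outline left,right,top extremes in top view, z=.05
L=[atz(t,T(*q),.05) for q in((55,252),(361,254),(208,103))]
print("drum",*L)
A=np.array([[2*l[0],2*l[1],1] for l in L]);b=np.array([l[0]**2+l[1]**2 for l in L])
c=np.linalg.solve(A,b);print("centre",c[:2],"r",np.sqrt(c[2]+c[0]**2+c[1]**2))
print("window",atz(t,T(207,255),.056),atz(s,S(620,219),.056))
for q in((137,73),(150,120),(141,89)): X=atz(t,T(*q),.055);print("tab top",X,np.degrees(np.arctan2(X[1]-c[1],X[0]-c[0])),np.hypot(X[1]-c[1],X[0]-c[0]))
for q in((684,350),(665,318)): X=atz(s,S(*q),.055);print("tab scene",X,np.degrees(np.arctan2(X[1]-c[1],X[0]-c[0])),np.hypot(X[1]-c[1],X[0]-c[0]))
X=atz(t,T(383,190),.104);print("post ang",np.degrees(np.arctan2(X[1]-c[1],X[0]-c[0])),np.hypot(X[1]-c[1],X[0]-c[0]))
for n in ("sample",): print(atz(t,T(195,250),.098))
E
python3 c.py
```

```text
post tri [ 0.6015 -0.109   0.1048] [ 0.6009 -0.1099  0.104 ] [ 0.6016 -0.1084  0.104 ]
btn tri [ 0.5943 -0.2599  0.0541] [ 0.5928 -0.2606  0.052 ] [ 0.5945 -0.2603  0.052 ]
drum [0.5705 0.0931 0.05  ] [ 0.5673 -0.0993  0.05  ] [ 0.6643 -0.0041  0.05  ]
centre [ 0.5681 -0.0031] r 0.09621674503531175
window [ 0.5672 -0.0024  0.056 ] [ 0.567  -0.0034  0.056 ]
tab top [0.6831 0.0406 0.055 ] 20.790137558099058 0.12310846483677446
tab top [0.653  0.0326 0.055 ] 22.78778674575784 0.0921238591060617
tab top [0.6729 0.0382 0.055 ] 21.474868669083456 0.11262333255985908
tab scene [0.6774 0.0428 0.055 ] 22.75202197067217 0.11860201558499987
tab scene [0.6517 0.0297 0.055 ] 21.409310084771807 0.08985278076614321
post ang -72.34169715129693 0.11052784646934845
[0.5671 0.005  0.098 ]
```

```bash
cat > g.py <<'E'
# usage: g.py x y z ang : needed tool-frame shift (cm), turn about tool z
import sys; from h import *
o=env.observe();R=np.array(o["tool_rot"]);p=np.array(o["position"])
x,y,z,a=map(float,sys.argv[1:5])
an=np.degrees(np.arctan2(R[1,0],R[0,0]))
print("t",o["time_s"],"pos",p.round(4),"ang",an.round(2),"F",np.round(o["ft_force"],1),"w",o["grip_width"])
print("turn",round(-((a-an+180)%360-180),2),"shift cm",(R.T@(np.array([x,y,z])-p)*100).round(2))
E
python3 g.py .571 -.119 .2 17.7
```

```text
t 1.8 pos [0.2196 0.5042 0.1969] ang 156.46 F [ 0.2 -0.7 -0.6] w 0.08532461849032573
turn 138.76 shift cm [-57.1  -43.11  -0.31]
```

Emit:
move_arm(
  plan=[
    [0,0,8.5,-3.8,-2.85,0,-1],
    [0,0,17,-7.6,-5.7,0,-1],
    [0,0,25.5,-11.4,-8.55,0,-1],
    [0,0,34,-15.2,-11.4,0,-1],
    [0,0,42.5,-19,-14.25,0,-1],
  ],
)

```text
time_s: 2.3
position: [0.3375, 0.2961, 0.1971]
tool_rot: [[-0.401, 0.916, 0.001], [0.916, 0.401, 0.0], [-0.0, 0.001, -1.0]]
ft_force: [1.1, 0.6, 1.0]
grip_width: 0.0122
gripper_force: 0.0
```

```bash
python3 g.py .571 -.119 .2 17.7
```

```text
t 2.3 pos [0.3375 0.2961 0.1971] ang 113.64 F [1.1 0.6 1. ] w 0.012223681526339417
turn 95.94 shift cm [-47.39   4.75  -0.28]
```

Emit:
move_arm(
  plan=[
    [0,0,8.5,-4.2,0.4,0,-1],
    [0,0,17,-8.4,0.8,0,-1],
    [0,0,25.5,-12.6,1.2,0,-1],
    [0,0,34,-16.8,1.6,0,-1],
    [0,0,42.5,-21,2.0,0,-1],
  ],
)

```text
time_s: 2.8
position: [0.4411, 0.1122, 0.1971]
tool_rot: [[0.324, 0.946, 0.001], [0.946, -0.324, 0.0], [0.0, 0.0, -1.0]]
ft_force: [-0.1, 1.9, 0.1]
grip_width: 0.0
gripper_force: 0.0
```

```bash
python3 g.py .571 -.119 .2 17.7
```

```text
t 2.8 pos [0.4411 0.1122 0.1971] ang 71.1 F [-0.1  1.9  0.1] w 8.660518646286905e-06
turn 53.4 shift cm [-17.67  19.78  -0.28]
```

Emit:
move_arm(
  plan=[
    [0,0,8.5,-3,3.4,0,-1],
    [0,0,17,-6,6.8,0,-1],
    [0,0,25.5,-9,10.2,0,-1],
    [0,0,34,-12,13.6,0,-1],
    [0,0,42.5,-15,17,0,-1],
  ],
)

```text
time_s: 3.3
position: [0.5546, -0.0842, 0.197]
tool_rot: [[0.878, 0.479, 0.0], [0.479, -0.878, 0.0], [0.0, 0.0, -1.0]]
ft_force: [-0.5, 0.2, 0.0]
grip_width: 0.0001
gripper_force: 0.0
```

```bash
python3 g.py .571 -.119 .2 17.7
```

```text
t 3.3 pos [ 0.5546 -0.0842  0.197 ] ang 28.6 F [-0.5  0.2  0. ] w 0.00012201636401134654
turn 10.9 shift cm [-0.23  3.84 -0.3 ]
```

Emit:
move_arm(
  plan=[
    [0,0,5.5,-0.1,1.9,0,-1],
    [0,0,10.9,-0.2,3.8,0,-1],
    [0,0,10.9,-0.2,3.8,4,-1],
    [0,0,10.9,-0.2,3.8,8,-1],
    [0,0,10.9,-0.2,3.8,11.8,-1],
  ],
)

```text
time_s: 3.8
position: [0.5705, -0.1167, 0.0775]
tool_rot: [[0.951, 0.31, 0.0], [0.31, -0.951, -0.0], [0.0, 0.0, -1.0]]
ft_force: [0.3, 0.6, -0.2]
grip_width: 0.0
gripper_force: 0.0
```

```bash
cat > arc.py <<'E'
# usage: arc.py turn_deg : 5 rows rotating tool CCW about drum axis C by total turn
import sys; from h import *
C=np.array([.5678,-.0029]);o=env.observe();R=np.array(o["tool_rot"]);p=np.array(o["position"])
v=p[:2]-C; print("r",np.hypot(*v).round(4),"th",np.degrees(np.arctan2(v[1],v[0])).round(2),"x-ang minus th",np.degrees(np.arctan2(R[1,0],R[0,0])-np.arctan2(v[1],v[0])).round(2),"pos",p.round(4),"F",np.round(o["ft_force"],1))
for k in range(1,6):
    a=np.radians(float(sys.argv[1])*k/5);c,s=np.cos(a),np.sin(a)
    n=np.array([[c,-s],[s,c]])@v+C
    print(-np.degrees(a).round(1),(R.T@np.array([*(n-p[:2]),0])*100).round(2))
E
python3 arc.py 10
cat > pic.py <<'E'
import sys; from h import *
s=env.get_image("scene");c=s["color"][180:290,205:345]
cv2.imwrite(f"pics/{sys.argv[1]}.png",cv2.resize(c,None,fx=5,fy=5,interpolation=cv2.INTER_CUBIC)[:,:,::-1])
E
python3 pic.py d1
```

```text
r 0.1138 th -88.66 x-ang minus th 106.71 pos [ 0.5705 -0.1167  0.0775] F [ 0.3  0.6 -0.2]
-2.0 [0.38 0.11 0.  ]
-4.0 [0.77 0.2  0.  ]
-6.0 [1.16 0.28 0.  ]
-8.0 [1.55 0.35 0.  ]
-10.0 [1.94 0.4  0.  ]
```

View pics/d1.png

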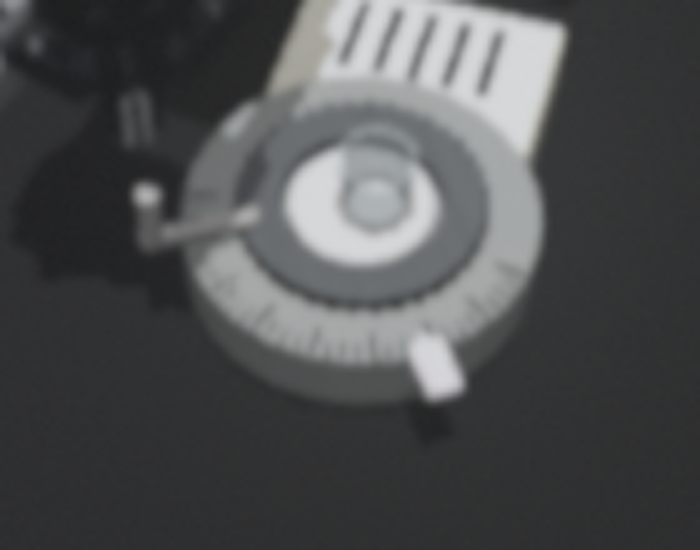

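Emit:
move_arm(
  plan=[
    [0,0,-2,0.38,0.11,0,-1],
    [0,0,-4,0.77,0.2,0,-1],
    [0,0,-6,1.16,0.28,0,-1],
    [0,0,-8,1.55,0.35,0,-1],
    [0,0,-10,1.94,0.4,0,-1],
  ],
)

```text
time_s: 4.35
position: [0.5908, -0.1144, 0.0801]
tool_rot: [[0.882, 0.472, 0.001], [0.472, -0.882, -0.0], [0.001, 0.001, -1.0]]
ft_force: [-0.2, 0.1, -0.5]
grip_width: -0.0002
gripper_force: 0.0
```

```bash
python3 arc.py 18
```

```text
r 0.1139 th -78.34 x-ang minus th 106.48 pos [ 0.5908 -0.1144  0.0801] F [-0.2  0.1 -0.5]
-3.6 [0.69 0.18 0.  ]
-7.2 [1.39 0.32 0.  ]
-10.8 [2.1  0.41 0.  ]
-14.4 [2.82 0.46 0.  ]
-18.0 [3.53 0.46 0.  ]
```

Emit:
move_arm(
  plan=[
    [0,0,-3.6,0.69,0.18,0,-1],
    [0,0,-7.2,1.39,0.32,0,-1],
    [0,0,-10.8,2.1,0.41,0,-1],
    [0,0,-14.4,2.82,0.46,0,-1],
    [0,0,-18,3.53,0.46,0,-1],
  ],
)

```text
time_s: 4.85
position: [0.6242, -0.1018, 0.0801]
tool_rot: [[0.692, 0.722, 0.001], [0.722, -0.692, -0.0], [0.0, 0.001, -1.0]]
ft_force: [-0.2, 0.2, 0.8]
grip_width: 0.0
gripper_force: 0.0
```

```bash
python3 arc.py 18
cat > m.py <<'E'
from h import *
s=env.get_image("scene");C=np.array([.5678,-.0029])
for d in env.tip_of("lever_post",s)[:3]:
    X=atz(s,d["pixel"],.104);v=X[:2]-C;print(d["conf"],np.round(d["pixel"],1),X.round(4),"r",np.hypot(*v).round(4),"th",np.degrees(np.arctan2(v[1],v[0])).round(1))
E
python3 m.py
```

```text
r 0.1138 th -60.29 x-ang minus th 106.5 pos [ 0.6242 -0.1018  0.0801] F [-0.2  0.2  0.8]
-3.6 [0.69 0.18 0.  ]
-7.2 [1.39 0.32 0.  ]
-10.8 [2.1  0.41 0.  ]
-14.4 [2.82 0.46 0.  ]
-18.0 [3.53 0.47 0.  ]
0.68 [234. 218.] [ 0.6001 -0.1102  0.104 ] r 0.112 th -73.3
```

```bash
python3 pic.py d2
```

```text
(no output)
```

View pics/d2.png

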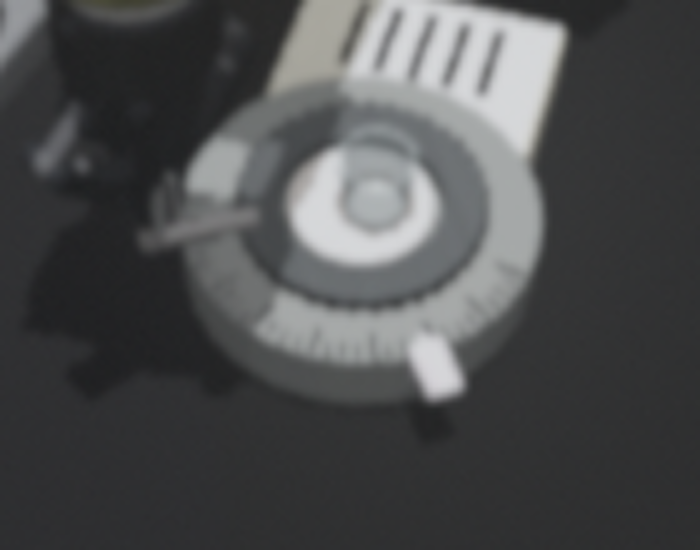

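```bash
cat > n.py <<'E'
from h import *
s=env.get_image("scene");p=np.array(env.observe()["position"])
f=lambda X:((proj(s,X)-[205,180])*5).round(0)
print("tcp",f(p),"post top0",f([.6017,-.109,.104]),"post base",f([.6017,-.109,.068]),"tcp at d1",f([.5705,-.1167,.0775]), "cx",p)
t=env.get_image("top")
c=t["color"][150:290,210:380]
cv2.imwrite("pics/d3.png",cv2.resize(c,None,fx=4,fy=4,interpolation=cv2.INTER_CUBIC)[:,:,::-1])
print("top tcp",((proj(t,p)-[210,150])*4).round(0))
E
python3 n.py
```

```text
tcp [161. 258.] post top0 [147. 193.] post base [152. 236.] tcp at d1 [141. 176.] cx [ 0.62365235 -0.10184091  0.07951343]
top tcp [446. 197.]
```

View pics/d3.png

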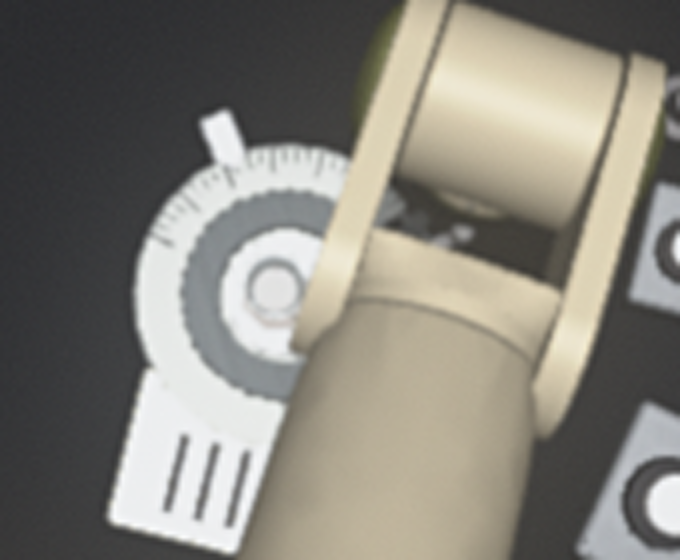

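```bash
cat > n2.py <<'E'
from h import *
s=env.get_image("scene");p=np.array(env.observe()["position"])
c=s["color"][165:245,200:305]
c=cv2.resize(c,None,fx=7,fy=7,interpolation=cv2.INTER_CUBIC)
c=(255*(c/255.)**.45).astype(np.uint8)
f=lambda X:((proj(s,X)-[200,165])*7).round(0)
for z in (0,.025,.05): print(f(p+[0,0,z]))
cv2.imwrite("pics/d4.png",c[:,:,::-1])
E
python3 n2.py
```

```text
[260. 466.]
[255. 424.]
[251. 380.]
```

View pics/d4.png

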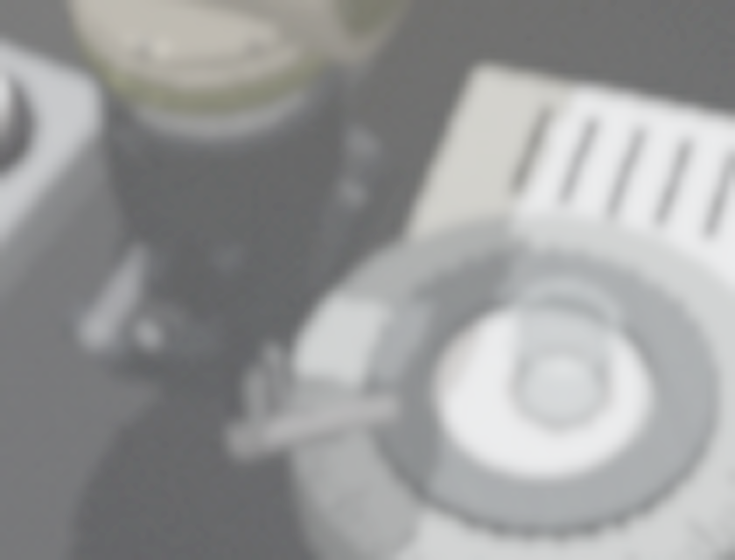

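Pictures d1 to d4 show the lever unmoved: it ends at about (235,440) in the last crop, and the fingertips show above and behind it. The tip therefore looks higher than the reported TCP. I'll check its true height by touching a free patch of bench.

Emit:
move_arm(
  plan=[
    [0,0,0,0,0,-3.5,-1],
    [0,0,0,0,0,-7,-1],
    [0,0,0,2,3.4,-7,-1],
    [0,0,0,4,6.8,-7,-1],
    [0,0,0,4,6.8,-7,-1],
  ],
)

```text
time_s: 5.65
position: [0.7027, -0.1214, 0.1474]
tool_rot: [[0.695, 0.719, 0.0], [0.719, -0.695, -0.0], [0.0, 0.0, -1.0]]
ft_force: [-0.3, -0.2, -1.5]
grip_width: -0.0
gripper_force: 0.0
```

```bash
python3 m.py; python3 g.py .7 -.12 .05 46
```

```text
0.81 [233.1 217.4] [ 0.5983 -0.1126  0.104 ] r 0.1138 th -74.5
t 5.75 pos [ 0.7001 -0.1204  0.1481] ang 46.02 F [-0.4  0.1 -0.7] w -1.3467563960203686e-05
turn 0.02 shift cm [ 0.03 -0.02  9.81]
```

Emit:
move_arm(
  plan=[
    [0,0,0,0,0,4,-1],
    [0,0,0,0,0,8,-1],
    [0,0,0,0,0,11,-1],
    [0,0,0,0,0,12,-1],
    [0,0,0,0,0,12.5,-1],
  ],
)

```text
time_s: 6.25
position: [0.6998, -0.1201, 0.0242]
tool_rot: [[0.694, 0.72, -0.001], [0.72, -0.694, 0.0], [-0.0, -0.001, -1.0]]
ft_force: [-0.4, -0.1, 1.0]
grip_width: 0.0005
gripper_force: 0.0
```

```bash
cat > n3.py <<'E'
from h import *
s=env.get_image("scene");t=env.get_image("top");p=np.array(env.observe()["position"]);print(p,env.observe()["ft_force"])
a=[]
for im in (s,t):
    q=proj(im,p); u,v=(q-[30,45]).astype(int); c=cv2.resize(im["color"][v:v+65,u:u+60],None,fx=6.5,fy=6.5,interpolation=cv2.INTER_CUBIC)
    c=(255*(c/255.)**.5).astype(np.uint8)
    for z in(0,.03):
        x=((proj(im,p+[0,0,z])-[u,v]+.5)*6.5).astype(int); cv2.drawMarker(c,tuple(map(int,x)),(255,0,0),cv2.MARKER_CROSS,12,1)
    a.append(c)
cv2.imwrite("pics/d5.png",np.hstack(a)[:,:,::-1])
E
python3 n3.py
```

```text
[ 0.70059982 -0.12029873  0.02526408] [ 0.22316657 -0.81949499  0.32733875]
```

View pics/d5.png

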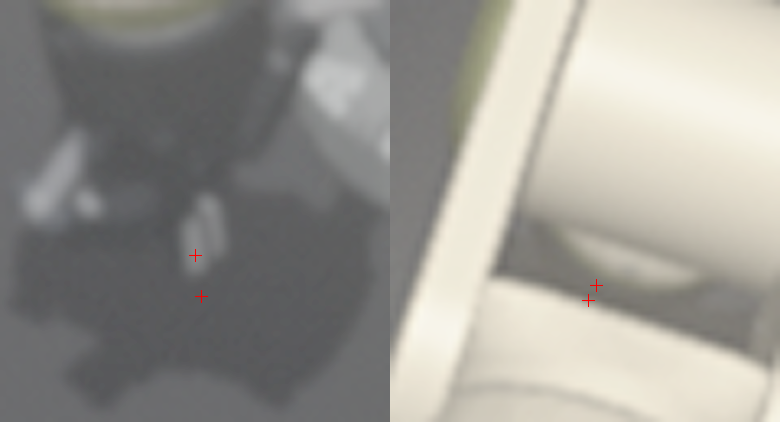

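Emit:
move_arm(
  plan=[
    [0,0,0,0,0,0.8,-1],
    [0,0,0,0,0,1.4,-1],
    [0,0,0,0,0,1.9,-1],
    [0,0,0,0,0,2.2,-1],
    [0,0,0,0,0,2.4,-1],
  ],
)

```text
time_s: 6.85
position: [0.7003, -0.1201, -0.0004]
tool_rot: [[0.694, 0.72, -0.0], [0.72, -0.694, 0.0], [-0.0, -0.0, -1.0]]
ft_force: [-0.6, -0.6, 0.1]
grip_width: -0.0
gripper_force: 0.0
```

No contact at z = 0, so the fingers really are shorter than the reported TCP. I'll continue in small steps.

Emit:
move_arm(
  plan=[
    [0,0,0,0,0,0.3,-1],
    [0,0,0,0,0,0.6,-1],
    [0,0,0,0,0,0.8,-1],
    [0,0,0,0,0,1.0,-1],
    [0,0,0,0,0,1.0,-1],
  ],
)

```text
time_s: 7.35
position: [0.7002, -0.1201, -0.0104]
tool_rot: [[0.694, 0.72, -0.0], [0.72, -0.694, 0.0], [-0.0, -0.0, -1.0]]
ft_force: [-0.6, 0.1, -0.0]
grip_width: 0.0001
gripper_force: 0.0
```

Emit:
move_arm(
  plan=[
    [0,0,0,0,0,0.2,-1],
    [0,0,0,0,0,0.4,-1],
    [0,0,0,0,0,0.6,-1],
    [0,0,0,0,0,0.7,-1],
    [0,0,0,0,0,0.7,-1],
  ],
)

```text
time_s: 7.85
position: [0.7003, -0.1202, -0.0173]
tool_rot: [[0.694, 0.72, -0.0], [0.72, -0.694, 0.0], [-0.0, -0.0, -1.0]]
ft_force: [-0.2, 0.6, 0.1]
grip_width: -0.0001
gripper_force: 0.0
```

Emit:
move_arm(
  plan=[
    [0,0,0,0,0,0.15,-1],
    [0,0,0,0,0,0.3,-1],
    [0,0,0,0,0,0.45,-1],
    [0,0,0,0,0,0.5,-1],
    [0,0,0,0,0,0.5,-1],
  ],
)

```text
time_s: 8.35
position: [0.7003, -0.1201, -0.0222]
tool_rot: [[0.694, 0.72, -0.0], [0.72, -0.694, 0.0], [-0.0, -0.0, -1.0]]
ft_force: [-0.2, 0.4, 0.5]
grip_width: -0.0
gripper_force: 0.0
```

Emit:
move_arm(
  plan=[
    [0,0,0,0,0,0.15,-1],
    [0,0,0,0,0,0.3,-1],
    [0,0,0,0,0,0.4,-1],
    [0,0,0,0,0,0.5,-1],
    [0,0,0,0,0,0.5,-1],
  ],
)

```text
time_s: 8.85
position: [0.7003, -0.1201, -0.0273]
tool_rot: [[0.694, 0.72, -0.0], [0.72, -0.694, 0.0], [-0.0, -0.0, -1.0]]
ft_force: [0.1, -0.1, -0.4]
grip_width: 0.0001
gripper_force: 0.0
```

Emit:
move_arm(
  plan=[
    [0,0,0,0,0,0.1,-1],
    [0,0,0,0,0,0.2,-1],
    [0,0,0,0,0,0.3,-1],
    [0,0,0,0,0,0.4,-1],
    [0,0,0,0,0,0.4,-1],
  ],
)

```text
time_s: 9.35
position: [0.7003, -0.1201, -0.0313]
tool_rot: [[0.694, 0.72, -0.0], [0.72, -0.694, 0.0], [-0.0, -0.0, -1.0]]
ft_force: [0.2, -0.7, 0.4]
grip_width: 0.0001
gripper_force: 0.0
```

```bash
cat > n4.py <<'E'
from h import *
s=env.get_image("scene");o=env.observe();p=np.array(o["position"]);print(p,np.round(o["joint_efforts"],2),np.round(o["wrist_torque"],2))
for z in(0,.0313,.06):print(z,proj(s,[p[0],p[1],z]).round(1))
q=proj(s,[p[0],p[1],0.01]).astype(int)
g=cv2.cvtColor(s["color"],cv2.COLOR_RGB2GRAY)
print("cols",q[0]-6,"rows",q[1]-14);print(g[q[1]-14:q[1]+8,q[0]-6:q[0]+9])
E
python3 n4.py
```

```text
[ 0.70030959 -0.12015687 -0.03116789] [-0.000e+00 -6.429e+01 -2.002e+01 -0.000e+00 -1.000e-02  0.000e+00] [-0.03  0.03  0.05]
0 [229.4 274.1]
0.0313 [228.4 267.8]
0.06 [227.4 261.7]
cols 223 rows 258
[[33 35 36 34 32 34 32 31 33 32 33 32 34 34 36]
 [34 36 35 34 32 31 32 32 33 33 32 32 33 34 35]
 [33 34 33 33 32 32 32 32 34 31 32 33 33 33 34]
 [31 32 33 32 31 31 34 32 32 31 32 31 32 33 35]
 [31 30 31 30 31 32 33 33 33 32 32 32 33 35 34]
 [31 30 30 31 32 31 32 33 33 31 30 30 34 36 35]
 [33 31 31 31 31 31 31 32 32 31 31 33 33 34 36]
 [34 31 29 31 31 30 32 33 35 33 33 32 34 34 35]
 [36 32 30 29 29 29 34 44 48 43 36 33 35 35 36]
 [35 32 31 30 30 32 41 56 64 57 42 35 35 35 35]
 [34 31 31 28 30 32 43 58 67 64 49 36 36 35 35]
 [32 31 29 29 32 40 48 55 62 65 53 39 35 35 35]
 [30 30 29 31 39 52 59 58 61 65 56 41 35 34 35]
 [31 29 28 31 43 60 69 65 62 65 58 45 36 34 34]
 [31 31 29 32 44 63 73 69 62 65 59 45 36 34 34]
 [32 32 30 32 42 60 72 71 63 63 59 45 37 34 34]
 [32 33 33 33 40 58 71 71 62 59 53 42 35 34 32]
 [33 33 32 33 39 55 69 69 57 50 43 37 35 33 33]
 [33 32 33 33 37 52 63 61 49 39 36 34 33 34 34]
 [32 33 31 33 36 44 52 49 40 35 34 32 33 33 33]
 [33 33 33 34 33 37 39 39 35 34 33 33 33 32 34]
 [32 32 33 33 33 33 34 33 33 33 34 32 33 33 32]]
```

Emit:
move_arm(
  plan=[
    [0,0,0,0,0,0.07,-1],
    [0,0,0,0,0,0.14,-1],
    [0,0,0,0,0,0.21,-1],
    [0,0,0,0,0,0.28,-1],
    [0,0,0,0,0,0.28,-1],
  ],
)

```text
time_s: 9.9
position: [0.7003, -0.1201, -0.034]
tool_rot: [[0.694, 0.72, -0.0], [0.72, -0.694, 0.0], [-0.0, -0.0, -1.0]]
ft_force: [-0.1, 0.7, -0.3]
grip_width: 0.0002
gripper_force: 0.0
```

Emit:
move_arm(
  plan=[
    [0,0,0,0,0,0.07,-1],
    [0,0,0,0,0,0.14,-1],
    [0,0,0,0,0,0.21,-1],
    [0,0,0,0,0,0.28,-1],
    [0,0,0,0,0,0.28,-1],
  ],
)

```text
time_s: 10.4
position: [0.7005, -0.1202, -0.0344]
tool_rot: [[0.694, 0.72, 0.001], [0.72, -0.694, -0.001], [0.0, 0.001, -1.0]]
ft_force: [-6.6, 2.2, 14.6]
grip_width: 0.0002
gripper_force: 7.3
```

Contact came at a reported z of -0.034, so the true tip is 34 mm above the reported TCP. I'll use that offset from here on.

Emit:
move_arm(
  plan=[
    [0,0,0,0,0,-4,-1],
    [0,0,0,0,0,-8,-1],
    [0,0,0,0,0,-12,-1],
    [0,0,0,0,0,-15.5,-1],
    [0,0,0,0,0,-15.5,-1],
  ],
)

```text
time_s: 10.9
position: [0.7025, -0.1208, 0.1245]
tool_rot: [[0.694, 0.72, 0.01], [0.72, -0.694, -0.003], [0.004, 0.01, -1.0]]
ft_force: [0.9, -0.4, 0.3]
grip_width: 0.0004
gripper_force: 0.0
```

```bash
python3 g.py .571 -.119 .12 17.7
```

```text
t 10.9 pos [ 0.7025 -0.1208  0.1245] ang 46.07 F [ 0.9 -0.4  0.3] w 0.00040682029169966677
turn 28.37 shift cm [-8.99 -9.6   0.32]
```

Emit:
move_arm(
  plan=[
    [0,0,7.1,-2.2,-2.35,0,-1],
    [0,0,14.2,-4.4,-4.7,0,-1],
    [0,0,21.3,-6.6,-7.0,0,-1],
    [0,0,28.4,-8.9,-9.4,0,-1],
    [0,0,28.4,-8.9,-9.4,0,-1],
  ],
)

```text
time_s: 11.4
position: [0.5672, -0.1184, 0.1178]
tool_rot: [[0.954, 0.3, -0.004], [0.3, -0.954, 0.001], [-0.003, -0.002, -1.0]]
ft_force: [0.5, 0.6, -0.9]
grip_width: 0.0001
gripper_force: 0.0
```

```bash
python3 g.py .571 -.119 .044 17.7
```

```text
t 11.4 pos [ 0.5672 -0.1184  0.1178] ang 17.44 F [ 0.5  0.6 -0.9] w 0.0001439516203097023
turn -0.26 shift cm [0.36 0.19 7.38]
```

Emit:
move_arm(
  plan=[
    [0,0,0,0,0,3,-1],
    [0,0,0,0,0,5.5,-1],
    [0,0,0,0,0,7,-1],
    [0,0,0,0,0,7.4,-1],
    [0,0,0,0,0,7.4,-1],
  ],
)

```text
time_s: 11.9
position: [0.571, -0.119, 0.0438]
tool_rot: [[0.953, 0.304, -0.001], [0.304, -0.953, 0.0], [-0.001, -0.001, -1.0]]
ft_force: [-0.3, -0.4, 1.1]
grip_width: 0.0002
gripper_force: 0.0
```

```bash
python3 arc.py 10; python3 m.py
```

```text
r 0.1161 th -88.41 x-ang minus th 106.1 pos [ 0.571  -0.119   0.0438] F [-0.3 -0.4  1.1]
-2.0 [ 0.39  0.11 -0.  ]
-4.0 [ 0.79  0.2  -0.  ]
-6.0 [ 1.18  0.28 -0.  ]
-8.0 [ 1.58  0.34 -0.  ]
-10.0 [ 1.99  0.39 -0.  ]
0.63 [232.9 219.3] [ 0.6042 -0.1125  0.104 ] r 0.1155 th -71.6
```

Emit:
move_arm(
  plan=[
    [0,0,-2,0.39,0.11,0,-1],
    [0,0,-4,0.79,0.2,0,-1],
    [0,0,-6,1.18,0.28,0,-1],
    [0,0,-8,1.58,0.34,0,-1],
    [0,0,-10,1.99,0.39,0,-1],
  ],
)

```text
time_s: 12.5
position: [0.5914, -0.117, 0.0454]
tool_rot: [[0.885, 0.466, 0.001], [0.466, -0.885, -0.001], [0.0, 0.001, -1.0]]
ft_force: [-1.1, -0.7, 1.1]
grip_width: -0.0002
gripper_force: 1.2
```

```bash
python3 arc.py 15; python3 m.py
```

```text
r 0.1165 th -78.32 x-ang minus th 106.08 pos [ 0.5914 -0.117   0.0454] F [-1.1 -0.7  1.1]
-3.0 [0.59 0.15 0.  ]
-6.0 [1.19 0.28 0.  ]
-9.0 [1.79 0.37 0.  ]
-12.0 [2.4  0.43 0.  ]
-15.0 [3.01 0.45 0.  ]
0.86 [232.8 219.4] [ 0.6046 -0.1128  0.104 ] r 0.1158 th -71.5
```

Emit:
move_arm(
  plan=[
    [0,0,-3,0.59,0.15,0,-1],
    [0,0,-6,1.19,0.28,0,-1],
    [0,0,-9,1.79,0.37,0,-1],
    [0,0,-12,2.4,0.43,0,-1],
    [0,0,-15,3.01,0.45,0,-1],
  ],
)

```text
time_s: 13.1
position: [0.6199, -0.107, 0.0451]
tool_rot: [[0.735, 0.679, 0.0], [0.679, -0.735, -0.001], [-0.0, 0.001, -1.0]]
ft_force: [-1.7, -1.0, 1.5]
grip_width: -0.0001
gripper_force: 1.2
```

```bash
python3 arc.py 20; python3 m.py
```

```text
r 0.1164 th -63.4 x-ang minus th 106.13 pos [ 0.6199 -0.107   0.0451] F [-1.7 -1.   1.5]
-4.0 [0.79 0.2  0.  ]
-8.0 [1.59 0.34 0.  ]
-12.0 [2.39 0.43 0.  ]
-16.0 [ 3.21  0.46 -0.  ]
-20.0 [ 4.02  0.43 -0.  ]
0.67 [240.  226.5] [ 0.6258 -0.0932  0.104 ] r 0.1073 th -57.3
```

Emit:
move_arm(
  plan=[
    [0,0,-4,0.79,0.2,0,-1],
    [0,0,-8,1.59,0.34,0,-1],
    [0,0,-12,2.39,0.43,0,-1],
    [0,0,-16,3.21,0.46,0,-1],
    [0,0,-20,4.02,0.43,0,-1],
  ],
)

```text
time_s: 13.7
position: [0.6522, -0.083, 0.0448]
tool_rot: [[0.459, 0.888, 0.0], [0.888, -0.459, -0.001], [-0.0, 0.0, -1.0]]
ft_force: [-1.2, -1.0, 1.1]
grip_width: -0.0003
gripper_force: 1.2
```

Emit:
move_arm(
  plan=[
    [0,0,-4,0.79,0.2,0,-1],
    [0,0,-8,1.59,0.34,0,-1],
    [0,0,-12,2.39,0.43,0,-1],
    [0,0,-16,3.21,0.46,0,-1],
    [0,0,-20,4.02,0.43,0,-1],
  ],
)

```text
time_s: 14.2
position: [0.6746, -0.0494, 0.0448]
tool_rot: [[0.127, 0.992, 0.001], [0.992, -0.127, -0.001], [-0.001, 0.001, -1.0]]
ft_force: [-1.0, -2.3, 0.1]
grip_width: 0.0003
gripper_force: 1.2
```

```bash
python3 arc.py 15; python3 m.py
```

```text
r 0.1165 th -23.52 x-ang minus th 106.2 pos [ 0.6746 -0.0494  0.0448] F [-1.  -2.3  0.1]
-3.0 [ 0.59  0.15 -0.  ]
-6.0 [ 1.19  0.28 -0.  ]
-9.0 [ 1.79  0.37 -0.  ]
-12.0 [ 2.4   0.43 -0.  ]
-15.0 [ 3.01  0.46 -0.  ]
0.56 [262.9 244.1] [ 0.6755 -0.0349  0.104 ] r 0.1124 th -16.6
0.41 [172.5 269. ] [ 0.7512 -0.2366  0.104 ] r 0.2971 th -51.9
```

Emit:
move_arm(
  plan=[
    [0,0,-3,0.59,0.15,0,-1],
    [0,0,-6,1.19,0.28,0,-1],
    [0,0,-9,1.79,0.37,0,-1],
    [0,0,-12,2.4,0.43,0,-1],
    [0,0,-15,3.01,0.46,0,-1],
  ],
)

```text
time_s: 14.8
position: [0.6831, -0.0204, 0.0447]
tool_rot: [[-0.131, 0.991, 0.001], [0.991, 0.131, -0.001], [-0.001, 0.001, -1.0]]
ft_force: [0.0, -2.8, -0.2]
grip_width: 0.0
gripper_force: 1.2
```

Emit:
move_arm(
  plan=[
    [0,0,-3,0.59,0.15,0,-1],
    [0,0,-6,1.19,0.28,0,-1],
    [0,0,-9,1.79,0.37,0,-1],
    [0,0,-12,2.4,0.43,0,-1],
    [0,0,-15,3.01,0.46,0,-1],
  ],
)

```text
time_s: 15.3
position: [0.6839, 0.0101, 0.0447]
tool_rot: [[-0.384, 0.924, 0.002], [0.924, 0.384, -0.001], [-0.001, 0.001, -1.0]]
ft_force: [1.6, -2.6, 0.4]
grip_width: -0.0002
gripper_force: 1.3
```

```bash
python3 arc.py 5; python3 m.py; python3 m.py
```

```text
r 0.1168 th 6.37 x-ang minus th 106.18 pos [0.6839 0.0101 0.0447] F [ 1.6 -2.6  0.4]
-1.0 [ 0.2   0.06 -0.  ]
-2.0 [ 0.39  0.11 -0.  ]
-3.0 [ 0.59  0.16 -0.  ]
-4.0 [ 0.79  0.2  -0.  ]
-5.0 [ 0.99  0.24 -0.  ]
0.89 [289.6 246.2] [0.6792 0.0282 0.104 ] r 0.1157 th 15.6
```

Emit:
move_arm(
  plan=[
    [0,0,-1,0.2,0.06,0,-1],
    [0,0,-2,0.39,0.11,0,-1],
    [0,0,-3,0.59,0.16,0,-1],
    [0,0,-4,0.79,0.2,0,-1],
    [0,0,-5,0.99,0.24,0,-1],
  ],
)

```text
time_s: 16.0
position: [0.6819, 0.0209, 0.0444]
tool_rot: [[-0.465, 0.885, 0.0], [0.885, 0.465, -0.0], [-0.0, -0.0, -1.0]]
ft_force: [-0.3, -3.4, 0.7]
grip_width: 0.0003
gripper_force: 1.0
```

```bash
cat > w.py <<'E'
import sys; from h import *
np.set_printoptions(linewidth=200)
s=env.get_image("scene");C=np.array([.5678,-.0029])
g=cv2.cvtColor(s["color"],cv2.COLOR_RGB2GRAY)
for a in (16,18,20,22): 
    r=np.radians(a);print(a,"top",proj(s,[C[0]+.112*np.cos(r),C[1]+.112*np.sin(r),.104]).round(1),"base",proj(s,[C[0]+.112*np.cos(r),C[1]+.112*np.sin(r),.068]).round(1))
print("cols 276.. rows 236..");print(g[236:266,276:306])
E
python3 arc.py 1; python3 m.py; python3 w.py
```

```text
r 0.1165 th 11.79 x-ang minus th 105.94 pos [0.6819 0.0209 0.0444] F [-0.3 -3.4  0.7]
-0.2 [ 0.04  0.01 -0.  ]
-0.4 [ 0.08  0.02 -0.  ]
-0.6 [ 0.12  0.03 -0.  ]
-0.8 [ 0.16  0.04 -0.  ]
-1.0 [ 0.2   0.05 -0.  ]
16 top [289.5 244.9] base [288.8 253.1]
18 top [291.1 244.5] base [290.4 252.8]
20 top [292.6 244.1] base [291.9 252.4]
22 top [294.2 243.7] base [293.4 252. ]
cols 276.. rows 236..
[[ 64  54  45  39  35  34  33  35  36  35  35  33  32  33  34  37  39  41  45  49  49  46  47  74 119 140 129 112 107 104]
 [ 68  63  56  46  36  33  32  32  34  33  32  32  32  32  33  37  41  46  55  63  61  57  51  73 116 139 127 109 103 102]
 [ 68  66  62  52  39  33  32  32  32  32  30  32  32  32  33  37  42  47  59  71  74  69  59  76 116 135 123 106 101  99]
 [ 63  64  61  51  39  33  32  32  31  32  31  31  32  32  31  36  40  46  59  77  86  85  71  79 109 123 112 102 100  99]
 [ 56  56  57  50  39  32  31  32  31  31  32  31  31  31  30  34  37  43  59  82  95  96  87  83  97 107 103  96  97  97]
 [ 63  66  67  60  48  36  32  32  31  32  31  32  31  31  31  32  34  40  57  82  98 102  9
[... 2283 characters left out ...]
 49  46  43  42  47  58  65  64  57  49  43  38  35  32  33  34  32  34  34  33  32]
 [ 47  47  47  44  44  43  43  42  40  37  37  35  34  36  40  41  41  38  35  34  34  33  33  33  32  33  32  33  32  33]
 [ 38  38  37  36  35  35  35  34  35  33  34  33  33  32  34  33  33  32  33  34  32  33  33  33  33  32  32  32  32  32]
 [ 33  34  34  34  34  34  33  34  32  33  34  34  33  33  33  33  33  34  31  33  33  32  33  32  33  32  33  33  33  33]
 [ 33  33  34  34  32  32  33  32  33  33  34  33  33  33  32  33  34  33  33  33  33  33  34  32  33  33  33  32  32  31]
 [ 33  33  33  33  33  34  32  33  33  33  32  33  33  32  33  33  32  32  33  33  33  33  32  33  31  32  32  32  32  32]]
```

Emit:
move_arm(
  plan=[
    [0,0,0,-1,0,0,-1],
    [0,0,0,-3,0,0,-1],
    [0,0,0,-3,0,-4,-1],
    [0,0,0,-3,0,-8,-1],
    [0,0,0,-5.5,-3,-8,-1],
  ],
)

```text
time_s: 16.65
position: [0.6844, -0.0398, 0.1304]
tool_rot: [[-0.468, 0.884, 0.011], [0.884, 0.468, -0.001], [-0.006, 0.01, -1.0]]
ft_force: [0.1, -0.2, 0.2]
grip_width: 0.0001
gripper_force: 0.0
```

```bash
python3 g.py .594 -.26 .125 118
```

```text
t 16.65 pos [ 0.6844 -0.0398  0.1304] ang 117.91 F [ 0.1 -0.2  0.2] w 6.001735576135533e-05
turn -0.09 shift cm [-15.22 -18.3    0.46]
```

Emit:
move_arm(
  plan=[
    [0,0,0,-3,-3.6,0,-1],
    [0,0,0,-6,-7.2,0,-1],
    [0,0,0,-9,-10.8,0,-1],
    [0,0,0,-12,-14.4,0,-1],
    [0,0,0,-15,-18,0,-1],
  ],
)

```text
time_s: 17.15
position: [0.5903, -0.2603, 0.1244]
tool_rot: [[-0.464, 0.886, 0.0], [0.886, 0.464, 0.0], [-0.0, 0.001, -1.0]]
ft_force: [0.7, 0.3, 0.8]
grip_width: -0.0004
gripper_force: 0.0
```

```bash
cat > v.py <<'E'
from h import *
s=env.get_image("scene");t=env.get_image("top");C=np.array([.5678,-.0029])
for n,p in(("s",s),("t",t)):
    for w,z in(("lever_post",.104),("index_tab",.055)):
        for d in env.tip_of(w,p)[:2]:
            X=atz(p,d["pixel"],z);v=X[:2]-C;print(n,w,round(d["conf"],2),np.round(d["pixel"],1),X.round(4),"r",np.hypot(*v).round(4),"th",np.degrees(np.arctan2(v[1],v[0])).round(1))
f=lambda c:cv2.resize(c,None,fx=7,fy=7,interpolation=cv2.INTER_CUBIC)
a=f(s["color"][220:280,260:315]);b=f(t["color"][165:225,243:298])
cv2.imwrite("pics/e1.png",np.hstack([a,b])[:,:,::-1])
E
python3 v.py; python3 g.py .594 -.26 .125 118
```

```text
s lever_post 0.74 [294.  243.3] [0.6706 0.0386 0.104 ] r 0.1109 th 22.0
s index_tab 0.41 [293.4 252.5] [0.6648 0.0398 0.055 ] r 0.106 th 23.8
t lever_post 0.66 [264.1 178.9] [0.6718 0.0385 0.104 ] r 0.112 th 21.7
t index_tab 0.56 [263.9 182.8] [0.6705 0.0406 0.055 ] r 0.1116 th 23.0
t 17.45 pos [ 0.5915 -0.2575  0.1243] ang 117.7 F [-1.3 -0.9  0.1] w 0.00025362022257792476
turn -0.3 shift cm [-0.34  0.11 -0.07]
```

View pics/e1.png

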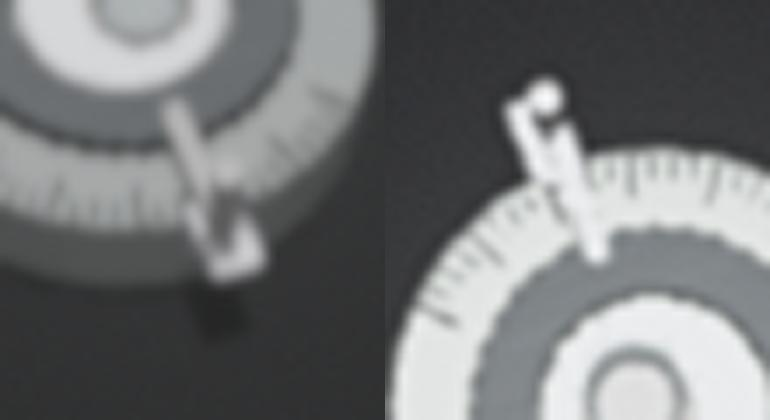

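```bash
cat > u.py <<'E'
from h import *
s=env.get_image("scene");t=env.get_image("top");C=np.array([.5678,-.0029])
th=lambda X:(np.degrees(np.arctan2(X[1]-C[1],X[0]-C[0])).round(2),np.hypot(*(X[:2]-C)).round(4))
for n,p,im in(("t",t,"top0"),("s",s,"scene0")):
    g0=cv2.cvtColor(cv2.imread(f"pics/{im}.png"),cv2.COLOR_BGR2GRAY).astype(float)
    # sample polar grid on tab plane in the initial picture, profile over angle
    for r0,r1 in((.1,.11),(.108,.12)):
        A=np.arange(8,36,.25);W=[]
        for a in A:
            q=[proj(p,[C[0]+r*np.cos(np.radians(a)),C[1]+r*np.sin(np.radians(a)),.055]) for r in np.linspace(r0,r1,5)]
            W.append(np.mean([cv2.remap(g0.astype(np.float32),np.float32([[x[0]]]),np.float32([[x[1]]]),cv2.INTER_LINEAR)[0,0] for x in q]))
        W=np.array(W);W=np.clip(W-(W.min()+W.max())/2*.8,0,None);m=W>0
        print(n,"tab angle",r0,(A*W).sum()/W.sum(),"edges",A[m][0],A[m][-1])
print("post t",th(atz(t,(265.6,178.3),.104)),"s",th(atz(s,(292.1,243.5),.104)))
# new top: post by bright centroid
g=cv2.cvtColor(t["color"],cv2.COLOR_RGB2GRAY).astype(float)
print(g[174:190,257:276].astype(int))
for a in (17,19,21,23): print(a,proj(t,[C[0]+.112*np.cos(np.radians(a)),C[1]+.112*np.sin(np.radians(a)),.104]).round(1))
# lever angle from top: profile at z .068, r .07-.092
A=np.arange(8,36,.25);W=np.array([np.mean([cv2.remap(g.astype(np.float32),*[np.float32([[c]]) for c in proj(t,[C[0]+r*np.cos(np.radians(a)),C[1]+r*np.sin(np.radians(a)),.068])],cv2.INTER_LINEAR)[0,0] for r in(.052,.055,.058,.061)]) for a in A])
W=np.clip(W-(W.min()+W.max())/2,0,None);print("lever",(A*W).sum()/W.sum())
E
python3 u.py
```

```text
t tab angle 0.1 21.872889602695874 edges 16.0 27.75
t tab angle 0.108 21.85549151447675 edges 16.5 27.25
s tab angle 0.1 21.313856609521643 edges 14.75 27.75
s tab angle 0.108 21.23988821612635 edges 15.25 27.0
post t (np.float64(19.7), np.float64(0.112)) s (np.float64(19.68), np.float64(0.1099))
[[ 53  54  54  54  54  54  54  51  51  52  51  54  54  54  55  54  51  55
   54]
 [ 54  53  54  52  53  51  50  57  65  66  56  50  53  55  55  55  56  55
   56]
 [ 53  53  55  53  52  50  67 100 127 127  94  59  53  54  54  56  56  57
   55]
 [ 53  54  52  50  47  61 110 169 203 201 157  86  52  53  55  55  57  54
   55]
 [ 54  51  52  58  67  94 158 217 239 239 199 113  57  55  55  55  58  57
   56]
 [ 55  51  61  99 136 165 198 226 239 241 205 117  59  53  56  57  57  55
   57]
 [ 54  52  76 144 201 222 213 196 212 209 168  96  53  54  54  58  56  58
   56]
 [ 53  50  75 148 218 236 208 150 142 139 109  77  62  55  56  56  57  59
   58]
 [ 54  52  63 124 202 238 216 143  93  86 102 118 103  66  53  57  58  58
   58]
 [ 55  54  57 102 184 236 231 182 119 108 156 187 155  87  55  56  59  58
   58]
 [ 55  55  53  78 152 220 238 216 160 147 194 228 196 119  63  54  56  57
   56]
 [ 56  55  53  58 108 188 236 232 205 194 225 238 218 145  71  49  52  55
   60]
 [ 58  57  56  52  76 150 218 235 225 217 231 237 231 177  96  72  87  98
  106]
 [ 57  57  56  54  61 119 198 236 230 221 225 235 236 205 139 133 163 171
  174]
 [ 57  57  57  55  56 100 182 236 236 226 223 234 236 221 174 176 210 203
  197]
 [ 57  57  57  56  52  75 149 216 235 232 230 235 236 228 195 192 221 203
  192]]
17 [267.7 177.6]
19 [266.1 178.1]
21 [264.6 178.7]
23 [263.1 179.3]
lever 20.732836460526197
```

The post reads about 19.8° and the tab about 21.6° in both views, so the post is about 3 mm short. I'll go back for a final 1.6° nudge.

```bash
python3 g.py .6958 -.0021 .124 119.3
```

```text
t 17.55 pos [ 0.5917 -0.257   0.1243] ang 117.76 F [-0.8 -0.  -0.1] w -0.00019999245428818245
turn -1.54 shift cm [17.7  21.09  0.04]
```

Emit:
move_arm(
  plan=[
    [0,0,-0.5,3.5,4.2,0,-1],
    [0,0,-0.8,7,8.4,0,-1],
    [0,0,-1.1,10.5,12.6,0,-1],
    [0,0,-1.5,14,16.8,0,-1],
    [0,0,-1.5,17.3,20.8,0,-1],
  ],
)

```text
time_s: 18.05
position: [0.6876, -0.024, 0.1245]
tool_rot: [[-0.489, 0.872, 0.0], [0.872, 0.489, 0.0], [-0.0, 0.0, -1.0]]
ft_force: [0.2, -0.1, 0.4]
grip_width: -0.0001
gripper_force: 0.0
```

Emit:
move_arm(
  plan=[
    [0,0,0,0,0,0,-1],
    [0,0,0,0,0,3,-1],
    [0,0,0,0,0,6,-1],
    [0,0,0,0,0,7.9,-1],
    [0,0,0,0,0,7.9,-1],
  ],
)

```text
time_s: 18.55
position: [0.6854, -0.0264, 0.0424]
tool_rot: [[-0.488, 0.873, -0.006], [0.873, 0.488, 0.001], [0.004, -0.004, -1.0]]
ft_force: [0.4, -0.2, 0.3]
grip_width: -0.0003
gripper_force: 0.0
```

```bash
python3 g.py .6811 .0241 .0444 119.3
```

```text
t 18.55 pos [ 0.6854 -0.0264  0.0424] ang 119.22 F [ 0.4 -0.2  0.3] w -0.00031245796224476855
turn -0.08 shift cm [ 4.62  2.09 -0.2 ]
```

Emit:
move_arm(
  plan=[
    [0,0,0,0.5,1,-0.1,-1],
    [0,0,0,1,2,-0.1,-1],
    [0,0,0,2,2,-0.1,-1],
    [0,0,0,3,2,-0.1,-1],
    [0,0,0,3,2,-0.1,-1],
  ],
)

```text
time_s: 19.05
position: [0.6892, 0.0103, 0.0468]
tool_rot: [[-0.489, 0.872, -0.0], [0.872, 0.489, 0.0], [0.0, 0.0, -1.0]]
ft_force: [0.2, -0.0, -0.9]
grip_width: 0.0002
gripper_force: 0.0
```

```bash
python3 g.py .6811 .0241 .0444 119.3
```

```text
t 19.05 pos [0.6892 0.0103 0.0468] ang 119.26 F [ 0.2 -0.  -0.9] w 0.0001552467392923812
turn -0.04 shift cm [ 1.6  -0.03  0.25]
```

Emit:
move_arm(
  plan=[
    [0,0,0,0.5,0,0.2,-1],
    [0,0,0,1,0,0.2,-1],
    [0,0,0,1.3,0,0.2,-1],
    [0,0,0,1.5,0,0.2,-1],
    [0,0,0,1.6,0,0.2,-1],
  ],
)

```text
time_s: 19.55
position: [0.6823, 0.0223, 0.0444]
tool_rot: [[-0.487, 0.873, 0.001], [0.873, 0.487, -0.001], [-0.001, 0.0, -1.0]]
ft_force: [1.9, -1.9, -0.7]
grip_width: -0.0005
gripper_force: 1.2
```

```bash
python3 g.py .6811 .0241 .0444 119.3; python3 m.py
```

```text
t 19.55 pos [0.6823 0.0223 0.0444] ang 119.16 F [ 1.9 -1.9 -0.7] w -0.0004980257235551335
turn -0.14 shift cm [ 0.22 -0.02 -0.  ]
```

Emit:
move_arm(
  plan=[
    [0,0,0,0.1,0,0,-1],
    [0,0,0,0.2,0,0,-1],
    [0,0,0,0.2,0,0,-1],
    [0,0,0,0.2,0,0,-1],
  ],
)

```text
time_s: 20.05
position: [0.6813, 0.0243, 0.0444]
tool_rot: [[-0.487, 0.873, 0.0], [0.873, 0.487, -0.0], [-0.0, 0.0, -1.0]]
ft_force: [3.7, -1.1, -0.7]
grip_width: 0.0001
gripper_force: 1.3
```

```bash
python3 g.py .6811 .0241 .0444 119.3
```

```text
t 20.05 pos [0.6813 0.0243 0.0444] ang 119.16 F [ 3.7 -1.1 -0.7] w 0.00014736347237940368
turn -0.14 shift cm [-0.   -0.03  0.  ]
```

At the target. Next I back off, rise and go to the console.

Emit:
move_arm(
  plan=[
    [0,0,0,-1,0,0,-1],
    [0,0,0,-3,0,0,-1],
    [0,0,0,-3,0,-4,-1],
    [0,0,0,-3,0,-8,-1],
    [0,0,0,-5.5,-3,-8,-1],
  ],
)

```text
time_s: 20.55
position: [0.6847, -0.0363, 0.1303]
tool_rot: [[-0.491, 0.871, 0.01], [0.871, 0.491, -0.001], [-0.006, 0.008, -1.0]]
ft_force: [-0.2, -0.9, 0.7]
grip_width: -0.0002
gripper_force: 0.0
```

Emit:
move_arm(
  plan=[
    [0,0,0,-3,-3.6,0,-1],
    [0,0,0,-6,-7.2,0,-1],
    [0,0,0,-9,-10.8,0,-1],
    [0,0,0,-12,-14.4,0,-1],
    [0,0,0,-15.5,-18,0,-1],
  ],
)

```text
time_s: 21.05
position: [0.5988, -0.2627, 0.1245]
tool_rot: [[-0.488, 0.873, -0.001], [0.873, 0.488, 0.001], [0.001, -0.0, -1.0]]
ft_force: [1.2, -0.1, -0.3]
grip_width: -0.0002
gripper_force: 0.0
```

```bash
python3 v.py; sed -i 's/265.6,178.3/264,179/' u.py; python3 u.py | tail -23; python3 g.py .594 -.26 .06 118
```

```text
s lever_post 0.72 [291.9 243.9] [0.6725 0.0336 0.104 ] r 0.1109 th 19.2
s index_tab 0.37 [293.5 253.2] [0.6668 0.04   0.055 ] r 0.1079 th 23.4
t lever_post 0.96 [264.4 180.1] [0.6689 0.0378 0.104 ] r 0.109 th 21.9
t index_tab 0.41 [263.6 179.2] [0.6798 0.0413 0.055 ] r 0.1204 th 21.6
 [ 54  50  74 147 209 205 171 176 166 138 155 161  98  52  54  57  57  57
   56]
 [ 53  52  62 124 194 200 139 100  88 104 166 190 128  64  52  57  57  58
   58]
 [ 54  54  56 104 180 216 174 105  82 108 163 193 155  87  56  55  57  57
   59]
 [ 56  54  51  78 152 211 209 157 131 144 175 205 188 118  63  54  57  55
   56]
 [ 56  56  53  58 109 185 224 206 191 205 221 231 214 145  71  49  52  54
   59]
 [ 56  56  55  51  77 150 211 224 217 230 236 236 230 177  95  71  87  97
  106]
 [ 57  55  58  51  60 120 195 229 220 224 234 234 231 203 139 133 164 171
  174]
 [ 58  58  57  54  56 100 181 232 224 220 231 233 232 216 172 179 211 203
  197]
 [ 56  58  58  56  52  76 148 211 222 220 232 235 231 222 192 191 220 202
  192]]
17 [267.7 177.6]
19 [266.1 178.1]
21 [264.6 178.7]
23 [263.1 179.3]
lever 21.514329737269662
t 21.45 pos [ 0.6006 -0.2598  0.1243] ang 119.27 F [0.6 0.1 1.3] w 6.416190425207553e-07
turn 1.27 shift cm [ 0.31 -0.58  6.43]
```

```bash
cat > x.py <<'E'
from h import *
t=env.get_image("top");g=cv2.cvtColor(t["color"],cv2.COLOR_RGB2GRAY).astype(int);print(g[174:182,257:276])
E
python3 x.py
```

```text
[[ 52  52  54  53  52  51  52  51  52  53  53  53  53  53  54  53  54  54
   55]
 [ 53  53  54  53  53  51  50  53  51  51  51  54  54  55  54  56  55  54
   55]
 [ 52  54  52  50  49  59  81  99  91  71  54  53  53  53  54  56  55  54
   54]
 [ 52  52  51  50  57  97 151 181 171 130  82  56  53  55  56  56  56  56
   56]
 [ 52  52  51  58  82 145 209 236 227 186 121  66  52  53  55  55  55  56
   56]
 [ 53  51  62  96 133 178 230 243 240 212 147  88  55  53  56  57  56  57
   55]
 [ 53  51  76 144 192 202 217 235 229 192 151 117  69  53  56  56  56  56
   57]
 [ 52  51  73 148 208 205 170 176 166 139 154 161  97  52  54  56  57  57
   58]]
```

The post is now at about 21.5° against a tab at 21.3 to 21.9°, so it is set. Next I press the button.

Emit:
move_arm(
  plan=[
    [0,0,0,0.3,-0.6,0,-1],
    [0,0,0,0.3,-0.6,4,-1],
    [0,0,0,0.3,-0.6,8,-1],
    [0,0,0,0.3,-0.6,9.4,-1],
    [0,0,0,0.3,-0.6,9.4,-1],
  ],
)

```text
time_s: 22.0
position: [0.5926, -0.2607, 0.0288]
tool_rot: [[-0.488, 0.873, -0.003], [0.873, 0.488, 0.002], [0.003, -0.002, -1.0]]
ft_force: [0.1, 1.1, 0.0]
grip_width: -0.0003
gripper_force: 0.0
```

```bash
python3 g.py .594 -.26 .012 119
```

```text
t 22.0 pos [ 0.5926 -0.2607  0.0288] ang 119.19 F [0.1 1.1 0. ] w -0.00032066575720829014
turn 0.19 shift cm [-0.01  0.16  1.68]
```

Emit:
move_arm(
  plan=[
    [0,0,0,0,0.1,0.6,-1],
    [0,0,0,0,0.1,1.0,-1],
    [0,0,0,0,0.1,1.3,-1],
    [0,0,0,0,0.1,1.6,-1],
    [0,0,0,0,0.1,1.7,-1],
  ],
)

```text
time_s: 22.5
position: [0.5947, -0.2613, 0.0139]
tool_rot: [[-0.487, 0.873, 0.001], [0.873, 0.487, -0.001], [-0.001, 0.001, -1.0]]
ft_force: [0.3, 0.4, 3.9]
grip_width: -0.0001
gripper_force: 1.8
```

Emit:
move_arm(
  plan=[
    [0,0,0,0,0,0.1,-1],
    [0,0,0,0,0,0.2,-1],
    [0,0,0,0,0,0.3,-1],
    [0,0,0,0,0,0.3,-1],
  ],
)

```text
time_s: 22.9
position: [0.5948, -0.2613, 0.0116]
tool_rot: [[-0.487, 0.873, 0.002], [0.873, 0.487, -0.001], [-0.002, 0.001, -1.0]]
ft_force: [-1.0, 0.9, 11.0]
grip_width: -0.0001
gripper_force: 5.1
```

The force of 11 N is past the 5 N spring, so the button is on its stop. Now release and move clear.

Emit:
move_arm(
  plan=[
    [0,0,0,0,0,0,-1],
    [0,0,0,0,0,-2,-1],
    [0,0,0,0,0,-6,-1],
    [0,0,0,0,0,-10,-1],
    [0,0,0,0,0,-14,-1],
  ],
)

```text
time_s: 23.4
position: [0.5937, -0.2608, 0.1513]
tool_rot: [[-0.487, 0.873, -0.002], [0.873, 0.487, 0.001], [0.001, -0.001, -1.0]]
ft_force: [2.1, -1.2, 0.1]
grip_width: 0.0004
gripper_force: 0.0
```

Emit:
move_arm(
  plan=[
    [0,0,0,0,0,0,-1],
    [0,0,0,0,0,0,-1],
    [0,0,0,0,0,0,-1],
  ],
)

```text
time_s: 23.7
position: [0.5936, -0.2606, 0.1486]
tool_rot: [[-0.487, 0.873, -0.003], [0.873, 0.487, 0.002], [0.003, -0.002, -1.0]]
ft_force: [0.0, 0.3, -0.6]
grip_width: 0.0003
gripper_force: 0.0
```

```bash
python3 x.py | head -14; python3 g.py .6 -.26 .1 119; python3 -c "
from rig import env
print(env.close_job())"
```

```text
[[ 53  52  52  52  53  52  52  52  52  52  53  53  53  55  55  53  55  54
   53]
 [ 53  53  53  53  51  50  49  53  52  50  52  53  54  55  55  54  55  54
   54]
 [ 52  53  52  53  51  59  81  98  91  70  55  51  53  54  54  54  55  56
   57]
 [ 54  52  52  47  57  98 151 182 171 128  83  55  53  55  56  56  56  54
   55]
 [ 54  53  52  58  82 145 208 236 226 187 120  68  50  55  56  56  55  55
   55]
 [ 54  50  60  96 133 178 231 242 240 212 149  88  57  51  56  56  57  56
   57]
 [ 53  50  74 143 193 201 217 235 228 192 150 116  69  52  55  56  57  57
   57]
t 23.75 pos [ 0.5936 -0.2606  0.1484] ang 119.16 F [-0.4  0.3 -0.4] w -0.00013680594497595693
turn 0.16 shift cm [-0.27  0.59  4.84]
the job is handed in; nothing more can be done
None
```

I pushed the lever post over the set-point tab (post about 21.5°, tab 21.3–21.9° in the images), pressed the button to its stop (11 N against the 5 N spring), released it, moved clear and handed the job in at about 24 s; no verdict came back.

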